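# Turn the tasting stand to the honey and ring the bell

## Task

Bring the honey to the guest: with a fingertip, push against one of the blue paddles of the round tasting stand and turn it until the honey jar (amber, yellow lid) stands at the foot of the fixed red arrow, in line with it, then press the counter bell down to call the guest and let go of it. Do not pinch the paddles, and do not touch, lift or tip the jars or disturb the other things on the counter.

Things in the scene. Friction and masses are not known exactly. Their poses are not given: they have to be found in the camera images.
- stand: tasting stand: fixed dark steel foot, 150 mm across, under a pale wooden turning disc. Origin on the turning axis, on the counter. Its x axis points level along the red arrow, a flat fixed tongue 10 mm high and 30 mm wide that reaches 170 mm from the axis; z up. Place and yaw vary.
- disc (a joint): angle q of the wooden disc on the foot, rad, counterclockwise from above positive. Turns several turns either way and stays where left (friction 0.12 N m, about 1 N at a paddle, light damping). Disc radius 95 mm, top at z 32 mm. Three steel arms, 16 mm wide, z 21 to 31 mm, reach 150 mm from the axis at q, q + 120, q + 240 degrees from the stand's x axis.
- paddle0 (a point): middle of the top edge of the blue paddle on the arm at angle q, 130 mm from the axis, z 78 mm. The upright paddle stands on the arm's outer part, 110 to 150 mm from the axis, 12 mm thick across the arm, z 24 to 78 mm; push its flat side.
- paddle1 (a point): the same for the paddle at q + 120 degrees
- paddle2 (a point): the same for the paddle at q + 240 degrees
- arrow (a point): fixed point in the stand, on the arrow's line, 62 mm from the axis at the height of the disc's top: where the honey jar's foot belongs
- honey: honey jar: amber, yellow lid, 46 mm across, 58 mm tall, 0.08 to 0.17 kg; origin at the centre of its underside. Stands loose on the disc about 62 mm from the axis and rides round with it, held by friction.
- jam: jam jar, dark red with white lid, same size, loose on the disc
- cocoa: cocoa spread jar, dark brown with black lid, same size, loose on the disc
- bell: counter bell: steel dome 88 mm across, 40 mm high, fixed; origin at the centre of its underside. It may stand at the left or at the right of the stand.
- plunger (a joint): the bell's brass button: m pressed down, 0 up, 0.005 fully down (stop); spring, about 4.5 N fully down; rings from 0.003; comes up by itself
- bell_top (a point): centre of the button's top face, 22 mm across, 52 mm above the counter when up; moves with it
- cup: white mug, 72 mm across, 75 mm tall, loose; origin at the centre of its underside
- shaker: glass sugar jar, 60 mm across, 120 mm tall, loose; origin at the centre of its underside
- tongs: steel serving tongs lying flat, two legs spreading from a black end, 258 mm long along x, 72 mm wide, 8 mm high, loose; origin under the middle of the steel part
- coin_dish: black coin dish, 120 mm across, 18 mm high, loose; origin at the centre of its underside
Mind the look-alikes: they are no part of the job. What is shaped like the cocoa but pink or purple is not meant.

How it is judged (in metres and radians):
On the way, in this order (a step that is already met when the one before it is completed fails the run):
1. the stand is turned by a finger pushing on a paddle, carrying the honey along ((contact force between the fingers and disc_c1 above 0.2 N or contact force between the fingers and disc_c2 above 0.2 N or contact force between the fingers and disc_c3 above 0.2 N or contact force between the fingers and disc_c4 above 0.2 N or contact force between the fingers and disc_c5 above 0.2 N or contact force between the fingers and disc_c6 above 0.2 N or contact force between the fingers and disc_c7 above 0.2 N or contact force between the fingers and disc_c8 above 0.2 N or contact force between the fingers and disc_c9 above 0.2 N) and distance of honey from where it was at the start of the episode above 0.015 m), for 0.02 s.
2. the honey jar stands behind the red arrow and the disc is at rest (y of honey in the frame of stand between -0.015 and 0.015 m and x of honey in the frame of stand between 0.035 and 0.09 m and velocity of joint disc between -0.05 and 0.05 rad/s), for 0.3 s.
3. the bell is pressed (value of joint plunger above 0.003 m), for 0.02 s.
At the end, for the whole second after the job is handed in: Honey jar centre within 15 mm of the arrow's line, on the arrow's side, 35 to 90 mm from the axis; disc at rest (under 0.05 rad/s); all jars upright on the disc; bell button up again (under 1.5 mm); mug, sugar jar, tongs and coin dish within 20 mm of their start (all of step 2 and angle between each of honey, jam, cocoa's own z axis and vertical below 0.15 rad and z of honey in the frame of stand between 0.025 and 0.04 m and horizontal distance between each of honey, jam, cocoa and stand below 0.09 m and z of jam in the frame of stand between 0.025 and 0.04 m and z of cocoa in the frame of stand between 0.025 and 0.04 m and value of joint plunger below 0.0015 m and distance of each of cup, shaker, tongs, coin_dish from where it was at the start of the episode below 0.02 m); the robot touches nothing.
It fails at once if a jar is touched by the robot (over 0.5 N) (contact force between any of the fingers, the arm and honey above 0.5 N or contact force between any of the fingers, the arm and jam above 0.5 N or contact force between any of the fingers, the arm and cocoa above 0.5 N).
It fails at once if a jar is lifted off the disc, knocked off it or tipped (z of any of honey, jam, cocoa in the frame of stand above 0.042 m or z of any of honey, jam, cocoa in the frame of stand below 0.02 m or angle between any of honey, jam, cocoa's own z axis and vertical above 0.3 rad).
It fails at once if a paddle is pinched (fingers press on both of its sides, over 2 N each) ((contact force between the fingers and disc_c4 above 2 N and contact force between the fingers and disc_c7 above 2 N) or (contact force between the fingers and disc_c5 above 2 N and contact force between the fingers and disc_c8 above 2 N) or (contact force between the fingers and disc_c6 above 2 N and contact force between the fingers and disc_c9 above 2 N)).
It fails at once if the bell is rung before the honey is behind the arrow (value of joint plunger above 0.003 m and not (y of honey in the frame of stand between -0.015 and 0.015 m and x of honey in the frame of stand between 0.035 and 0.09 m)).
It fails at once if the mug, sugar jar, tongs or coin dish is moved more than 20 mm (distance of any of cup, shaker, tongs, coin_dish from where it was at the start of the episode above 0.02 m).
It also fails if it takes over 64 s, if anything falls off the work surface, if the arm or the gripper's body presses on something with over 40 N, if the wrist force passes 120 N, or if a joint passes its speed limit or range.

## Robot

A 6-joint arm with a two-finger parallel gripper is mounted at the origin on the work surface. World frame = base frame: x ahead of the robot, y to its left, z up, the work surface at z = 0. Lengths are in mm, angles in degrees, forces in N, time in s.
With the tool pointing down it reaches from about 250 to 800 mm from the base axis. Payload 3.9 kg.
Tool frame: the origin (TCP) lies at the very end of the fingers, on their centre line; the grasp point (between the pads) lies 19 mm behind it (ctrl.pinch_z is the distance from the TCP to the grasp point, in mm); z points along the fingers, y is the line along which they close (so a half turn about z gives the same grasp; the last joint's range is limited). The gripper opens to 85 mm and grips with 20 to 120 N. Pads are 22 mm wide; open, the fingers measure 114 mm over their backs; the gripper's body (76 mm by 85 mm) begins 54 mm behind the grasp point. The pads swing forward as they close: fully open they stand 13 mm farther back than shut.
Start: joints at [72.536, 14.897, -7.913, 67.191, 0, 90], TCP at [157.549, 500.793, 231.304] pointing down, gripper open.
Joint ranges: [-159.42, 159.42], [-47.68, 98.78], [-73.54, 78.23], [-108.79, 121.32], [-90, 84.71], [-180, 180]. Speed limits (degrees/s): [147.25, 147.25, 180, 180, 180, 180].

## Interface

Orientations are given as [roll, pitch, yaw] about the fixed x, y, z axes, in that order (R = Rz(yaw) Ry(pitch) Rx(roll)).
In Python, from station import read_state, optics, workorder, spotter, ctrl gives the robot as it stands.
- The arm moves only by the tool step_arm, never from a script. Its argument "commands" is a list of rows, each an object with "linear": the shift along the tool's x, y, z normalised to -1 to 1, where 1 is 200 mm, a list of three; "spin": the turn about the tool's z normalised to -1 to 1, where 1 is 30 degrees; "hand": the closure, from 0 (fully open) to 1 (shut). In form: [{"linear": [dx, dy, dz], "spin": spin, "hand": hand}, ...]. A call has 1 to 10 rows; each row is the pose to reach, as a shift and turn from the pose commanded when the call began, along the tool's axes at that moment; what a row does not reach only later rows make up. A row lasts 1/12 s, in which the tool goes at most 41.7 mm and 7.16 degrees, less where a joint would pass 70% of its speed; a pose out of reach is approached as far as the arm can. A call with a number of a shift or a turn outside -1 to 1 is refused whole. A call with a gripper value outside its range is refused whole. The fingers move at their own pace and stop on an object; "grip_force" is the grip in N (left out, the last holds). Time passes only in rows, so rows that repeat a pose let the fingers close. It gives the time, the measured TCP pose, the force, the opening and the grip force at its end, in the units of the state.
- read_state(): the state, without advancing time (a new reading comes with each control period).
- optics.get_image(name): name is "scene" or "top" or "wrist"; returns a dict with "image" (420x560x3 uint8, red, green, blue), "z_map" (420x560 float32, mm along the optical axis (not along the pixel's ray), 0 where there is no reading), "camera_matrix" (3x3 intrinsics, pixels), "R" (3x3) and "t" (3): a world point X has camera coordinates R X + t; the wrist camera has in their place "T_tool_cam" (4x4, takes a point from camera to tool coordinates, whose origin is the TCP and whose axes are the flange's). Camera axes: x right, y down, z forward; pixel columns grow to the right and rows downward; lengths in mm; the calibration is good to about 2 mm. A picture is of the moment at which its call begins: read the wrist's pose just before it.
- workorder.sign_off(): hands the job in; it is judged then, once.
Trained networks look in a picture, given as the dict that the camera call returned (one of the last four; its "shot" number tells which), for a name from the list of things; names that differ only in an ending like _2 or _b are one class to them, and where a whole thing is asked for, a point or a joint stands for the part that bears it (a point fixed in the world has none). Each returns a list of dicts, best first, with "p" (0 to 1); they miss things now and then, are a little off and sometimes report something else, mostly with a low value. They report only what shows in the picture. A call takes as long as a camera call. They do not tell look-alikes from the thing itself.
- spotter.search_frame(picture, query): "xy" ([column, row] in pixels, amid what is visible of it).
- spotter.silhouettes(picture, query): "region" (420x560 bool, what is visible of it) and "xy" ([column, row] in pixels, amid what is visible of it).
The state is a dict: "time": time; "joint_positions": joint angles; "joint_velocities": joint speeds; "tau": joint torques, N m; "tcp_pos": TCP position; "orientation": TCP orientation; "ft_force": force on the tool from outside, world axes, zero at the start; "moment": the same for the moment, N m; "width": opening from 0.0 (shut) to 1.0 (fully open); "grip_force": force on a finger pad.
Only numpy, scipy, OpenCV 4.12 (cv2) and the standard library are available. Lean on these libraries where they do the work, as an engineer would, in place of code of your own. Each camera call takes 0.05 s, during which the arm holds its last target. There are 200 camera calls.

## Working session

There is one attempt and no reset: what is moved stays moved. The work goes in short steps, Python scripts to look and compute and a tool call to move; the robot and the scene stay as the last step left them, time stands still between calls to the robot, and variables do not carry over. Pictures are saved under pics/ and viewed, at most 10 in all, crops included, and the job is handed in when it is done.

Besides the shell and the picture viewer there is one more tool, called as a command line: name --argument value ..., lists and objects as JSON in quotes. step_arm: Moves the arm, as the interface text tells. Its arguments: {"type":"object","properties":{"commands":{"type":"array"},"grip_force":{"type":"number"}},"required":["commands"]}

```bash
mkdir -p pics
cat > h.py <<'E'
import numpy as np, cv2
from station import read_state, optics, workorder, spotter, ctrl
def shot(name,f=None):
    s=read_state(); p=optics.get_image(name)
    if f: cv2.imwrite('pics/'+f,cv2.cvtColor(p['image'],cv2.COLOR_RGB2BGR))
    return s,p
def world(p,mask=None):
    """HxWx3 world points (fixed camera)"""
    z=p['z_map'].astype(float);h,w=z.shape
    v,u=np.mgrid[:h,:w];K=p['camera_matrix']
    c=np.dstack([(u-K[0,2])/K[0,0]*z,(v-K[1,2])/K[1,1]*z,z])
    X=(c-np.array(p['t']))@np.array(p['R'])
    X[z==0]=np.nan
    return X
E
python3 - <<'E'
from h import *
s,p=shot('top','top1.png'); s2,p2=shot('scene','scene1.png')
print(s)
X=world(p)
for n in ['honey','jam','cocoa','bell','cup','shaker','tongs','coin_dish','paddle0','stand']:
    for d in spotter.silhouettes(p,n)[:4]:
        m=d['region']; P=X[m]; print(n,round(d['p'],2),np.round(d['xy']),np.round(np.nanmedian(P,0)),np.round(np.nanpercentile(P,97,axis=0)),m.sum())
E
```

```text
{'time': 0.0, 'joint_positions': array([ 7.25375915e+01,  1.49373999e+01, -7.98677672e+00,  6.71892486e+01,
        2.06893528e-03,  9.00015848e+01]), 'joint_velocities': array([ 0.06634184, -0.00132459, -0.02027519, -0.09349436, -0.08682225,
       -0.10208922]), 'tau': array([-7.91409911e-04, -4.05680609e+01,  2.53921026e+01,  1.89265958e-02,
       -2.60340576e-04,  1.39082516e-06]), 'tcp_pos': array([157.32614149, 500.15722986, 230.44291707]), 'orientation': array([-1.79886575e+02, -2.06579381e-03,  1.62536003e+02]), 'ft_force': array([ 0.14039758, -0.17123806,  0.11273187]), 'moment': array([-0.01346414,  0.00859064,  0.07020395]), 'grip_force': 0.0, 'width': 1.0003599730362394}
honey 0.66 [315. 231.] [538. -89.  89.] [557. -69.  94.] 317
jam 0.85 [265. 207.] [586.  22.  89.] [607.  41.  94.] 322
cocoa 0.78 [284. 238.] [513. -19.  90.] [532.  -1.  94.] 265
cocoa 0.68 [349. 294.] [ 384. -171.   57.] [ 405. -154.   62.] 368
cocoa 0.66 [278. 301.] [372.  -6.  57.] [392.  13.  62.] 307
cocoa 0.63 [311. 297.] [374. -79.  57.] [394. -60.  62.] 299
bell 0.92 [419. 266.] [ 440. -346.   29.] [ 477. -315.   51.] 1021
shaker 0.81 [119. 173.] [668. 361. 115.] [695. 394. 123.] 795
tongs 0.83 [442. 194.] [ 626. -417.    6.] [ 756. -380.   11.] 1113
tongs 0.46 [298. 211.] [581. -57.  32.] [703.  68.  79.] 4990
coin_dish 0.67 [253. 126.] [806.  49.   7.] [854. 102.  19.] 1664
paddle0 0.67 [290. 214.] [577. -48.  32.] [658.  68.  78.] 4095
paddle0 0.3 [120. 173.] [669. 361. 111.] [698. 395. 123.] 855
paddle0 0.26 [266. 210.] [584.  20.  89.] [605.  40.  94.] 327
stand 0.84 [296. 210.] [583. -56.  32.] [704.  67.  78.] 4621
```

View pics/top1.png

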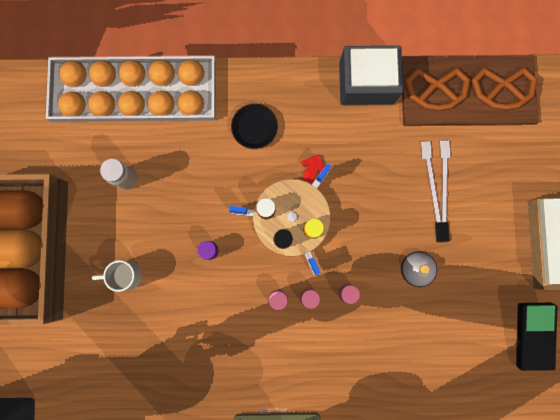

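View pics/scene1.png

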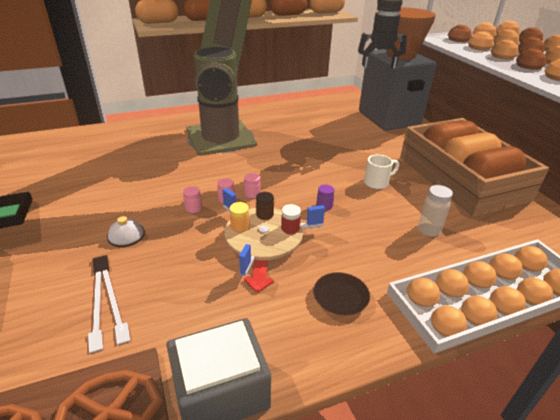

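```bash
cat > m.py <<'E'
from h import *
from scipy.optimize import least_squares
def circ(P,r=None):
    f=lambda a: np.hypot(P[:,0]-a[0],P[:,1]-a[1])-(r or a[2])
    return least_squares(f,[*P.mean(0)[:2],50],loss='soft_l1',f_scale=2).x
def measure(p):
    X=world(p);hsv=cv2.cvtColor(p['image'],cv2.COLOR_RGB2HSV);H,S,V=[hsv[...,i].astype(int) for i in range(3)]
    z=X[...,2]; near=np.hypot(X[...,0]-580,X[...,1]+30)<220
    out={}
    red=((H<6)|(H>174))&(S>150)&(V>110)&near&(z>3)&(z<22)
    blue=(H>95)&(H<125)&(S>120)&near&(z>72)&(z<84)
    lid=near&(z>84)&(z<98)
    for n,m in(('red',red),('blue',blue),('lid',lid)):
        k,l,st,c=cv2.connectedComponentsWithStats(m.astype(np.uint8))
        out[n]=[(np.round(np.nanmean(X[l==i],0),1),np.round(np.nanmin(X[l==i],0)),np.round(np.nanmax(X[l==i],0)),st[i,4],p['image'][l==i].mean(0).round(),c[i].round()) for i in range(1,k) if st[i,4]>15]
    return X,out,red,blue,lid
if __name__=='__main__':
    s,p=shot('top');X,o,red,blue,lid=measure(p)
    for k in o:
        for r in o[k]: print(k,*r)
    Rp=X[red][:,:2];
    c,v=np.linalg.eigh(np.cov((Rp-Rp.mean(0)).T));print('red dir',v[:,1],np.sqrt(c))
    d=spotter.silhouettes(p,'bell')[0]['region'];B=X[d];B=B[B[:,2]>47];print('bell top',B.mean(0),len(B))
    for n in('cup','shaker'):
        for d in spotter.silhouettes(p,n)[:2]: print(n,d['p'],d['xy'],np.nanmedian(X[d['region']],0))
E
python3 m.py
```

```text
red [694.9 -95.1   9.4] [ 656. -124.    3.] [728. -69.  17.] 379 [207.  40.  34.] [312. 168.]
blue [ 673.2 -119.2   77.7] [ 655. -134.   74.] [ 691. -104.   82.] 82 [ 51. 107. 210.] [324. 171.]
blue [585.5  87.7  77.9] [578.  69.  72.] [593. 107.  83.] 89 [ 49. 105. 208.] [237. 209.]
blue [450.5 -91.1  77.7] [ 432. -102.   73.] [469. -79.  82.] 84 [ 50. 108. 216.] [314. 266.]
lid [587.4  20.9  89.6] [567.   1.  84.] [607.  41.  96.] 268 [236. 234. 220.] [265. 207.]
lid [538.8 -91.2  89.8] [ 517. -112.   84.] [559. -70.  97.] 268 [237. 231.  63.] [314. 228.]
lid [515.  -18.6  89.7] [495. -40.  84.] [537.   2.  95.] 277 [37. 34. 34.] [283. 238.]
red dir [-0.91737906  0.39801466] [11.6118024  18.76870146]
bell top [ 439.91435603 -354.11752975   51.31962294] 64
cup 0.65 [123.7, 274.3] [431.52994747 375.29940244  26.92007471]
cup 0.43 [293.9, 211.6] [577.45923993 -47.58874559  31.91732681]
shaker 0.58 [118.6, 174.6] [668.57165959 361.95998571 113.01601261]
shaker 0.24 [267.5, 207.3] [585.25223202  20.06819551  88.8142906 ]
```

The top picture shows the honey at (314,228), jam at (265,207) and cocoa at (283,238). The blue paddles are at (324,171), (237,209) and (314,266), the arrow is at (312,168), and the bell button is at (425,268).

- **Could be taken for the honey:** only the jam and cocoa on the disc.
- **Could be taken for the cocoa:** the pink jars at (278,300), (310,298) and (349,294), and the purple one at (207,250). None of these stand on the disc.
- **Choice:** the yellow-lidded jar at (314,228), to be checked in one close crop.

The axis comes out at (570,-41) and the arrow at about -23.4°. The honey is at -121.6°, so the disc needs about +98° of turn.

Run:
```python
from h import *
im=cv2.imread('pics/top1.png')[140:320,190:450]
cv2.imwrite('pics/crop.png',cv2.resize(im,None,fx=3,fy=3,interpolation=cv2.INTER_CUBIC))
```

```text
(no output)
```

View pics/crop.png

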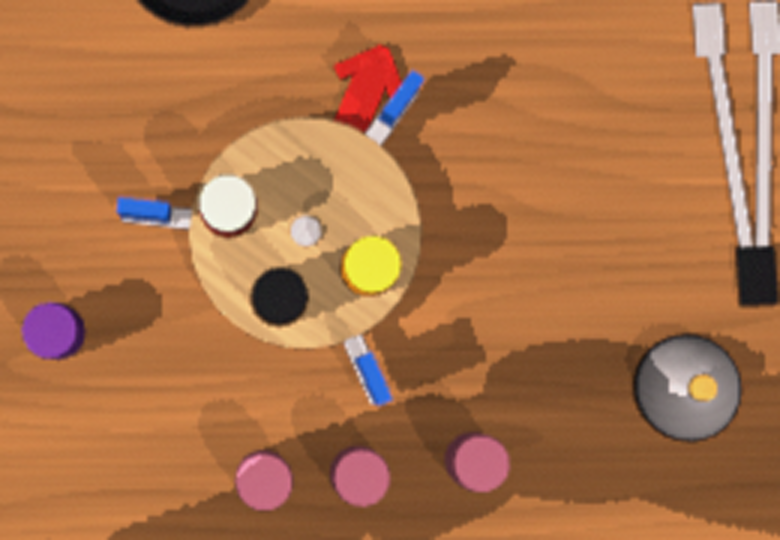

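step_arm --commands '[{"linear": [-0.7,-0.72,0],"spin": 0.3,"hand": 1},{"linear": [-0.7,-0.72,0],"spin": 0.3,"hand": 1},{"linear": [-0.7,-0.72,0],"spin": 0.3,"hand": 1},{"linear": [-0.7,-0.72,0],"spin": 0.3,"hand": 1},{"linear": [-0.7,-0.72,0],"spin": 0.3,"hand": 1},{"linear": [-0.7,-0.72,0],"spin": 0.3,"hand": 1},{"linear": [-0.7,-0.72,0],"spin": 0.3,"hand": 1}]'

```text
time: 1.38
tcp_pos: [248.5, 320.1, 231.6]
orientation: [180.0, -0.0, 153.3]
ft_force: [-0.6, 0.5, 0.4]
width: 0.006
grip_force: 0.0
```

```bash
cat > go.py <<'E'
from h import *
import sys
def rel(T,yaw,s=None):
    s=s or read_state(); a=np.radians(s['orientation'][2]); d=np.array(T)-s['tcp_pos']
    x=np.array([np.cos(a),np.sin(a),0]);y=np.array([np.sin(a),-np.cos(a),0])
    sp=-((yaw-s['orientation'][2]+180)%360-180)/30
    return np.round([d@x/200,d@y/200,-d[2]/200],3),round(sp,3)
if __name__=='__main__':
    v=list(map(float,sys.argv[1:])); s=read_state()
    print(s['time'],s['tcp_pos'].round(1),s['orientation'].round(1),s['joint_positions'].round(1),s['ft_force'].round(1),s['width']); print(*rel(v[:3],v[3],s))
E
python3 go.py 433 -50 200 113
```

```text
1.3833 [248.5 320.1 231.6] [180.   -0.  153.3] [ 52.2   3.1 -22.4  64.4   0.   78.8] [-0.6  0.5  0.4] 0.006111644356642211
[-1.655 -1.239  0.158] 1.344
```

The crop shows the yellow lid at (372,264), the only yellow one, standing on the disc: that is the honey. The near paddle is at (370,380), with free space on its left side.

step_arm --commands '[{"linear": [-0.9,-0.67,0],"spin": 0.7,"hand": 1},{"linear": [-0.9,-0.67,0],"spin": 0.7,"hand": 1},{"linear": [-0.9,-0.67,0],"spin": 0.7,"hand": 1},{"linear": [-0.9,-0.67,0],"spin": 0.7,"hand": 1},{"linear": [-0.9,-0.67,0],"spin": 0.7,"hand": 1},{"linear": [-0.9,-0.67,0],"spin": 0.7,"hand": 1},{"linear": [-0.9,-0.67,0],"spin": 0.7,"hand": 1},{"linear": [-0.9,-0.67,0],"spin": 0.7,"hand": 1}]'

```text
time: 2.05
tcp_pos: [349.9, 121.8, 231.4]
orientation: [180.0, -0.0, 132.5]
ft_force: [0.4, 0.6, 0.4]
width: 0.003
grip_force: 0.0
```

```bash
python3 go.py 433 -50 140 113
```

```text
2.05 [349.9 121.8 231.4] [180.   -0.  132.5] [ 19.1  -0.4 -26.1  64.3   0.1  66.7] [0.4 0.6 0.4] 0.0025869143455404856
[-0.914 -0.274  0.457] 0.649
```

step_arm --commands '[{"linear": [-0.91,-0.27,0.2],"spin": 0.65,"hand": 1},{"linear": [-0.91,-0.27,0.2],"spin": 0.65,"hand": 1},{"linear": [-0.91,-0.27,0.2],"spin": 0.65,"hand": 1},{"linear": [-0.91,-0.27,0.2],"spin": 0.65,"hand": 1},{"linear": [-0.91,-0.27,0.2],"spin": 0.65,"hand": 1},{"linear": [-0.91,-0.27,0.2],"spin": 0.65,"hand": 1},{"linear": [-0.91,-0.27,0.4],"spin": 0.65,"hand": 1},{"linear": [-0.91,-0.27,0.4],"spin": 0.65,"hand": 1}]'

```text
time: 2.72
tcp_pos: [428.3, -47.0, 146.3]
orientation: [-179.5, -0.3, 113.2]
ft_force: [-1.5, 0.9, -0.8]
width: -0.0
grip_force: 0.0
```

```bash
python3 go.py 433 -50 45 113
python3 - <<'E'
from m import *
s,p=shot('scene','scene2.png')
E
```

```text
2.7167 [428.3 -47.  146.3] [-179.5   -0.3  113.2] [ -6.3   9.5 -28.5  52.6   0.1  60.5] [-1.5  0.9 -0.8] -0.0002449712296247656
[-0.023  0.016  0.507] 0.005
```

View pics/scene2.png

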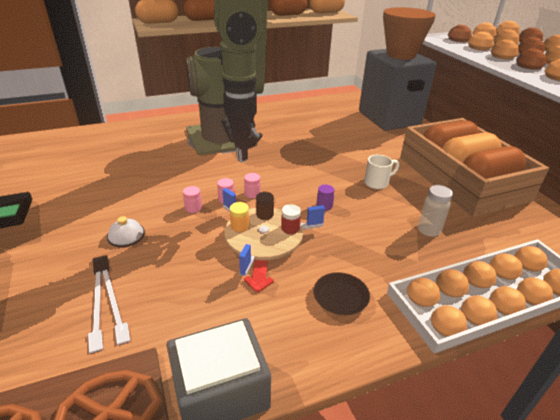

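The scene shows the shut fingers at (242,155), clear of the pink jars at (252,186) and (225,188), and behind the near paddle at (229,199). I'll lower now.

step_arm --commands '[{"linear": [0,0,0.12],"spin": 0,"hand": 1},{"linear": [0,0,0.25],"spin": 0,"hand": 1},{"linear": [0,0,0.38],"spin": 0,"hand": 1},{"linear": [0,0,0.5],"spin": 0,"hand": 1},{"linear": [0,0,0.5],"spin": 0,"hand": 1},{"linear": [0,0,0.5],"spin": 0,"hand": 1}]'

```text
time: 3.27
tcp_pos: [432.6, -47.9, 51.9]
orientation: [-179.9, -0.1, 113.2]
ft_force: [0.7, -0.9, 0.9]
width: -0.002
grip_force: 0.0
```

```bash
cat > arc.py <<'E'
from go import *
# waypoints: finger arc angles (deg, of the paddle), starting from current state
C=np.array([569.7,-40.9])
def wp(th,gap=17,z=45):
    a=np.radians(th);u=np.array([np.cos(a),np.sin(a)]);t=np.array([-u[1],u[0]])
    return [*(C+130*u-gap*t),z],th+90+180
s=read_state();print(s['time'],s['tcp_pos'].round(1),s['orientation'].round(1),s['joint_positions'].round(1),s['ft_force'].round(1))
d=s['tcp_pos'][:2]-C;r=np.hypot(*d);print('r',r,'paddle ang now',np.degrees(np.arctan2(d[1],d[0])+np.arctan2(17,130)))
for th in map(float,sys.argv[1:]): print(th,*rel(*wp(th),s))
E
python3 arc.py -162 -157 -153 -149 -145 -141 -137
```

```text
3.2667 [432.6 -47.9  51.9] [-1.799e+02 -1.000e-01  1.132e+02] [ -6.3  15.8 -37.   37.3   0.   60.5] [ 0.7 -0.9  0.9]
r 137.32891356433353 paddle ang now -169.61827393362663
-162.0 [-0.094  0.005  0.034] 0.173
-157.0 [-0.151 -0.006  0.034] 0.006
-153.0 [-0.196 -0.01   0.034] -0.127
-149.0 [-0.242 -0.011  0.034] -0.261
-145.0 [-0.288 -0.009  0.034] -0.394
-141.0 [-0.333 -0.004  0.034] -0.527
-137.0 [-0.378  0.004  0.034] -0.661
```

step_arm --commands '[{"linear": [-0.05,0,0.02],"spin": 0,"hand": 1},{"linear": [-0.09,0,0.03],"spin": 0,"hand": 1},{"linear": [-0.12,0,0.03],"spin": 0,"hand": 1},{"linear": [-0.15,-0.005,0.03],"spin": 0,"hand": 1},{"linear": [-0.175,-0.01,0.03],"spin": -0.06,"hand": 1},{"linear": [-0.2,-0.01,0.03],"spin": -0.13,"hand": 1},{"linear": [-0.23,-0.01,0.03],"spin": -0.22,"hand": 1},{"linear": [-0.26,-0.01,0.03],"spin": -0.32,"hand": 1},{"linear": [-0.29,-0.009,0.03],"spin": -0.4,"hand": 1},{"linear": [-0.32,-0.005,0.03],"spin": -0.49,"hand": 1}]'

```text
time: 4.1
tcp_pos: [456.9, -109.4, 45.9]
orientation: [180.0, -0.0, 127.8]
ft_force: [-1.2, 1.4, 0.4]
width: 0.001
grip_force: 0.6
```

```bash
python3 arc.py -142 -138 -134 -130 -126 -122 -118 -114 -110; python3 m.py
```

```text
4.1 [ 456.9 -109.4   45.9] [180.   -0.  127.8] [-13.5  19.  -33.1  37.9   0.   38.7] [-1.2  1.4  0.4]
r 131.939882295358 paddle ang now -141.29309032746752
-142.0 [0.008 0.005 0.004] -0.006
-138.0 [-0.038  0.001  0.004] -0.14
-134.0 [-0.084 -0.     0.004] -0.273
-130.0 [-0.129  0.002  0.004] -0.406
-126.0 [-0.175  0.007  0.004] -0.54
-122.0 [-0.22   0.016  0.004] -0.673
-118.0 [-0.264  0.028  0.004] -0.806
-114.0 [-0.307  0.042  0.004] -0.94
-110.0 [-0.35   0.06   0.004] -1.073
red [ 692.2 -108.6    9.6] [ 657. -126.    3.] [728. -88.  18.] 158 [177.  37.  32.] [317. 169.]
red [710.5 -80.7   9.9] [700. -94.   4.] [724. -71.  15.] 45 [219.  47.  41.] [306. 162.]
blue [689.6 -89.7  77.3] [ 672. -101.   72.] [709. -78.  81.] 78 [ 61. 116. 222.] [312. 165.]
blue [551.6  87.2  77.8] [543.  69.  72.] [559. 107.  83.] 86 [ 52. 112. 218.] [237. 223.]
lid [570.9  23.5  89.9] [551.   3.  84.] [591.  45.  96.] 265 [237. 233. 219.] [264. 214.]
lid [552.5 -97.1  89.7] [ 533. -118.   84.] [573. -76.  96.] 269 [243. 235.  66.] [316. 222.]
lid [511.3 -33.5  89.6] [490. -54.  84.] [532. -12.  96.] 275 [38. 34. 34.] [289. 240.]
red dir [-0.97757173  0.21060275] [15.29127029 17.65777506]
bell top [ 439.63203845 -353.72803828   52.10662176] 66
cup 0.65 [122.5, 274.3] [433.04286111 375.80955892  29.29128689]
cup 0.41 [291.3, 211.1] [582.20919229 -37.58667161  31.85139423]
shaker 0.36 [264.4, 214.2] [569.65300442  24.09573337  89.54329645]
shaker 0.32 [289.0, 210.9] [583.1690572  -38.43834279  31.8477127 ]
```

step_arm --commands '[{"linear": [-0.03,0.001,0],"spin": -0.12,"hand": 1},{"linear": [-0.06,0,0],"spin": -0.21,"hand": 1},{"linear": [-0.095,0,0],"spin": -0.31,"hand": 1},{"linear": [-0.13,0.002,0],"spin": -0.41,"hand": 1},{"linear": [-0.165,0.006,0],"spin": -0.51,"hand": 1},{"linear": [-0.2,0.012,0],"spin": -0.61,"hand": 1},{"linear": [-0.235,0.02,0],"spin": -0.72,"hand": 1},{"linear": [-0.264,0.028,0],"spin": -0.81,"hand": 1},{"linear": [-0.29,0.036,0],"spin": -0.89,"hand": 1},{"linear": [-0.32,0.047,0],"spin": -0.98,"hand": 1}]'

```text
time: 5.13
tcp_pos: [502.0, -153.4, 45.1]
orientation: [-180.0, -0.1, 157.2]
ft_force: [-1.8, -0.0, 1.0]
width: -0.005
grip_force: 0.6
```

```bash
python3 arc.py -113 -109 -105 -101 -97 -93 -89 -85 -82; python3 m.py|egrep 'red|blue|lid'
```

```text
5.1333 [ 502.  -153.4   45.1] [-1.800e+02 -1.000e-01  1.572e+02] [-17.   23.6 -25.4  41.1  -0.    5.8] [-1.8 -0.   1. ]
r 131.30697464459632 paddle ang now -113.56468230062745
-113.0 [-0.007  0.     0.001] 0.006
-109.0 [-0.052 -0.004  0.001] -0.127
-105.0 [-0.098 -0.006  0.001] -0.26
-101.0 [-0.144 -0.004  0.001] -0.394
-97.0 [-0.189  0.001  0.001] -0.527
-93.0 [-0.234  0.009  0.001] -0.66
-89.0 [-0.278  0.021  0.001] -0.794
-85.0 [-0.322  0.035  0.001] -0.927
-82.0 [-0.354  0.048  0.001] -1.027
red [694.4 -96.2   9.7] [ 656. -126.    3.] [729. -70.  17.] 399 [211.  42.  36.] [312. 168.]
blue [698.9 -28.2  77.2] [680. -34.  72.] [719. -22.  83.] 79 [ 49. 102. 201.] [286. 161.]
blue [494.2  63.9  78. ] [480.  46.  73.] [508.  81.  83.] 83 [ 55. 116. 223.] [247. 248.]
lid [580.8 -99.1  89.6] [ 559. -121.   84.] [601. -78.  95.] 269 [243. 222.  61.] [317. 210.]
lid [541.   16.9  89.7] [520.  -3.  84.] [563.  39.  96.] 271 [244. 242. 231.] [267. 227.]
lid [514.3 -61.4  89.7] [494. -82.  84.] [536. -40.  97.] 274 [40. 37. 37.] [301. 238.]
red dir [-0.91357593  0.40666819] [12.49023743 18.60525611]
```

step_arm --commands '[{"linear": [-0.03,-0.003,0],"spin": -0.06,"hand": 1},{"linear": [-0.06,-0.005,0],"spin": -0.15,"hand": 1},{"linear": [-0.095,-0.006,0],"spin": -0.25,"hand": 1},{"linear": [-0.13,-0.005,0],"spin": -0.35,"hand": 1},{"linear": [-0.165,-0.002,0],"spin": -0.46,"hand": 1},{"linear": [-0.2,0.003,0],"spin": -0.56,"hand": 1},{"linear": [-0.234,0.009,0],"spin": -0.66,"hand": 1},{"linear": [-0.265,0.017,0],"spin": -0.75,"hand": 1},{"linear": [-0.295,0.026,0],"spin": -0.85,"hand": 1},{"linear": [-0.322,0.035,0],"spin": -0.93,"hand": 1}]'

```text
time: 6.17
tcp_pos: [564.5, -172.0, 45.1]
orientation: [-180.0, -0.1, -174.9]
ft_force: [-1.3, -0.8, 0.8]
width: -0.003
grip_force: 0.6
```

```bash
python3 arc.py -85 -81 -77 -73 -69 -67 -65 -63 -61 -59; python3 m.py|egrep 'blue|lid'
```

```text
6.1667 [ 564.5 -172.    45.1] [-1.800e+02 -1.000e-01 -1.749e+02] [-16.9  28.9 -15.8  45.4  -0.  -22. ] [-1.3 -0.8  0.8]
r 131.20907843723512 paddle ang now -84.83551349149712
-85.0 [0.002 0.001 0.001] 0.003
-81.0 [-0.044 -0.004  0.001] -0.13
-77.0 [-0.089 -0.005  0.001] -0.264
-73.0 [-0.135 -0.003  0.001] -0.397
-69.0 [-0.181  0.002  0.001] -0.53
-67.0 [-0.203  0.006  0.001] -0.597
-65.0 [-0.226  0.011  0.001] -0.664
-63.0 [-0.248  0.016  0.001] -0.73
-61.0 [-0.27   0.022  0.001] -0.797
-59.0 [-0.292  0.029  0.001] -0.864
blue [676.9  32.1  77. ] [659.  17.  73.] [696.  45.  83.] 82 [ 52. 115. 225.] [260. 171.]
blue [453.4  15.1  78. ] [435.   2.  73.] [472.  26.  84.] 83 [ 66. 125. 231.] [269. 265.]
lid [607.1 -86.7  89.8] [ 587. -108.   85.] [628. -65.  97.] 268 [245. 231.  65.] [311. 198.]
lid [530.9 -85.5  89.7] [ 510. -106.   84.] [552. -66.  96.] 270 [40. 37. 37.] [311. 231.]
lid [516.8  -4.1  89.6] [497. -24.  85.] [537.  16.  96.] 273 [245. 244. 233.] [276. 237.]
```

step_arm --commands '[{"linear": [-0.03,-0.003,0],"spin": -0.09,"hand": 1},{"linear": [-0.065,-0.005,0],"spin": -0.19,"hand": 1},{"linear": [-0.1,-0.005,0],"spin": -0.3,"hand": 1},{"linear": [-0.135,-0.003,0],"spin": -0.4,"hand": 1},{"linear": [-0.17,0.001,0],"spin": -0.5,"hand": 1},{"linear": [-0.2,0.006,0],"spin": -0.59,"hand": 1},{"linear": [-0.226,0.011,0],"spin": -0.66,"hand": 1},{"linear": [-0.25,0.017,0],"spin": -0.74,"hand": 1},{"linear": [-0.27,0.022,0],"spin": -0.8,"hand": 1},{"linear": [-0.287,0.027,0],"spin": -0.85,"hand": 1}]'

```text
time: 7.2
tcp_pos: [621.3, -161.7, 45.2]
orientation: [180.0, -0.1, -149.4]
ft_force: [-1.0, -1.0, -0.2]
width: 0.002
grip_force: 0.6
```

```bash
python3 arc.py -61 -60 -59 -58 -57 -56; python3 m.py|egrep 'blue|lid'
```

```text
7.2 [ 621.3 -161.7   45.2] [ 1.800e+02 -1.000e-01 -1.494e+02] [-14.6  33.2  -7.6  49.3  -0.  -45.1] [-1.  -1.  -0.2]
r 131.3470418167844 paddle ang now -59.399261615010325
-61.0 [0.018 0.004 0.001] 0.052
-60.0 [0.007 0.002 0.001] 0.018
-59.0 [-0.005  0.001  0.001] -0.015
-58.0 [-0.016 -0.001  0.001] -0.048
-57.0 [-0.027 -0.002  0.001] -0.082
-56.0 [-0.039 -0.003  0.001] -0.115
blue [635.   70.7  77.2] [621.  52.  72.] [648.  90.  83.] 88 [ 54. 117. 225.] [244. 188.]
blue [441.4 -40.2  77.9] [423. -46.  72.] [460. -34.  84.] 81 [ 64. 126. 231.] [292. 270.]
lid [623.  -66.2  89.7] [602. -86.  84.] [644. -46.  96.] 268 [247. 242.  70.] [302. 192.]
lid [553.8 -97.7  89.7] [ 533. -118.   84.] [575. -77.  96.] 272 [41. 38. 38.] [317. 221.]
lid [506.1 -30.2  89.6] [485. -52.  84.] [527. -10.  97.] 277 [246. 244. 234.] [288. 242.]
```

step_arm --commands '[{"linear": [-0.01,0,0],"spin": -0.02,"hand": 1},{"linear": [-0.01,0,0],"spin": -0.02,"hand": 1},{"linear": [0.04,0.02,0],"spin": 0,"hand": 1},{"linear": [0.1,0.06,0],"spin": 0,"hand": 1},{"linear": [0.17,0.1,0],"spin": 0,"hand": 1},{"linear": [0.17,0.1,0],"spin": 0,"hand": 1},{"linear": [0.17,0.1,-0.2],"spin": 0,"hand": 1},{"linear": [0.17,0.1,-0.4],"spin": 0,"hand": 1},{"linear": [0.17,0.1,-0.4],"spin": 0,"hand": 1},{"linear": [0.17,0.1,-0.4],"spin": 0,"hand": 1}]'

```text
time: 8.23
tcp_pos: [586.0, -162.4, 128.8]
orientation: [-179.7, 0.3, -149.5]
ft_force: [0.6, 0.8, -0.5]
width: 0.002
grip_force: 0.0
```

```bash
python3 m.py|egrep 'red|blue|lid|bell'; python3 go.py 440 -354 110 -149.4
```

```text
red [694.2 -96.1   9.4] [ 656. -126.    3.] [729. -68.  16.] 399 [223.  45.  38.] [312. 168.]
blue [ 635.5 -149.9   78.1] [ 623. -168.   73.] [ 650. -134.   83.] 70 [ 50. 110. 215.] [337. 187.]
blue [632.8  72.4  77.4] [619.  55.  72.] [645.  90.  82.] 86 [ 51. 114. 222.] [244. 189.]
blue [441.3 -43.2  77.8] [423. -49.  73.] [460. -37.  82.] 83 [ 62. 122. 227.] [294. 270.]
lid [623.6 -65.1  89.7] [603. -86.  84.] [645. -44.  96.] 267 [245. 235.  66.] [302. 192.]
lid [554.9 -98.   89.4] [ 533. -118.   84.] [575. -78.  95.] 269 [39. 36. 36.] [317. 221.]
lid [505.9 -31.6  89.8] [485. -52.  85.] [527. -12.  96.] 275 [245. 243. 232.] [288. 242.]
red dir [-0.91476098  0.40399549] [12.46579919 18.60521186]
bell top [ 439.64174876 -354.74009996   52.14713477] 58
8.4333 [ 581.7 -161.4  123.9] [ 1.799e+02 -1.000e-01 -1.495e+02] [-15.5  26.1  -7.4  56.7   0.  -46. ] [-0.3  0.1  0. ] 0.0008984345419532214
[ 1.1   -0.469  0.069] -0.002
```

step_arm --commands '[{"linear": [0.2,-0.1,0],"spin": 0,"hand": 1},{"linear": [0.4,-0.2,0],"spin": 0,"hand": 1},{"linear": [0.6,-0.3,0],"spin": 0,"hand": 1},{"linear": [0.8,-0.4,0],"spin": 0,"hand": 1},{"linear": [0.95,-0.47,0],"spin": 0,"hand": 1},{"linear": [0.95,-0.47,0],"spin": 0,"hand": 1},{"linear": [0.95,-0.47,0],"spin": 0,"hand": 1},{"linear": [0.95,-0.47,0],"spin": 0,"hand": 1}]'

```text
time: 9.1
tcp_pos: [466.2, -338.7, 124.2]
orientation: [179.9, -0.0, -149.5]
ft_force: [0.3, 0.3, 0.0]
width: -0.006
grip_force: 0.0
```

```bash
python3 go.py 440 -354 75 -149.4
```

```text
9.1 [ 466.2 -338.7  124.2] [ 179.9   -0.  -149.5] [-36.   23.6 -11.6  55.    0.  -66.5] [0.3 0.3 0. ] -0.006155101370319711
[0.151 0.001 0.246] -0.004
```

step_arm --commands '[{"linear": [0.08,0,0],"spin": 0,"hand": 1},{"linear": [0.15,0,0.06],"spin": 0,"hand": 1},{"linear": [0.15,0,0.15],"spin": 0,"hand": 1},{"linear": [0.15,0,0.24],"spin": 0,"hand": 1},{"linear": [0.15,0,0.29],"spin": 0,"hand": 1},{"linear": [0.15,0,0.29],"spin": 0,"hand": 1},{"linear": [0.15,0,0.29],"spin": 0,"hand": 1}]'

```text
time: 9.68
tcp_pos: [441.2, -353.1, 66.7]
orientation: [179.9, -0.0, -149.3]
ft_force: [0.1, 0.1, 0.5]
width: -0.004
grip_force: 0.0
```

```bash
python3 - <<'E'
from h import *
s,p=shot('scene'); cv2.imwrite('pics/bell.png',cv2.resize(cv2.cvtColor(p['image'],cv2.COLOR_RGB2BGR)[120:270,60:260],None,fx=3,fy=3))
E
python3 go.py 440 -354 48 -149.4
```

```text
9.7333 [ 441.7 -353.8   67.6] [ 180.     0.  -149.4] [-38.7  25.5 -17.9  46.6   0.  -69.3] [-0.6 -0.5  0.4] 0.0026528026098389702
[0.008 0.003 0.098] 0.001
```

View pics/bell.png

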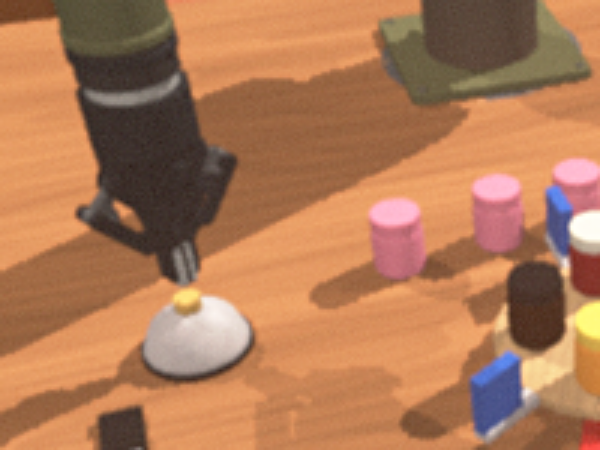

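The fingertips at (185,265) are right above the brass button at (187,300), so I'll press gently.

step_arm --commands '[{"linear": [0.005,0,0.04],"spin": 0,"hand": 1},{"linear": [0.005,0,0.07],"spin": 0,"hand": 1},{"linear": [0.005,0,0.085],"spin": 0,"hand": 1},{"linear": [0.005,0,0.095],"spin": 0,"hand": 1},{"linear": [0.005,0,0.1],"spin": 0,"hand": 1},{"linear": [0.005,0,0.1],"spin": 0,"hand": 1}]'

```text
time: 10.23
tcp_pos: [440.2, -355.0, 47.6]
orientation: [-180.0, 0.0, -149.5]
ft_force: [-0.5, 0.5, 3.5]
width: 0.0
grip_force: 2.0
```

step_arm --commands '[{"linear": [0,0,0.004],"spin": 0,"hand": 1},{"linear": [0,0,0.008],"spin": 0,"hand": 1},{"linear": [0,0,0.008],"spin": 0,"hand": 1}]'

```text
time: 10.48
tcp_pos: [440.3, -355.0, 47.0]
orientation: [-180.0, 0.0, -149.5]
ft_force: [-0.9, 2.6, 10.1]
width: 0.001
grip_force: 5.2
```

10 N means the button is at its stop. I'll lift off.

step_arm --commands '[{"linear": [0,0,-0.03],"spin": 0,"hand": 1},{"linear": [0,0,-0.15],"spin": 0,"hand": 1},{"linear": [0,0,-0.35],"spin": 0,"hand": 1},{"linear": [0,0,-0.5],"spin": 0,"hand": 1},{"linear": [0,0,-0.5],"spin": 0,"hand": 1},{"linear": [0,0,-0.5],"spin": 0,"hand": 1},{"linear": [0,0,-0.5],"spin": 0,"hand": 1}]'

```text
time: 11.07
tcp_pos: [439.5, -354.8, 145.2]
orientation: [180.0, -0.0, -149.5]
ft_force: [0.0, 0.4, 0.2]
width: 0.0
grip_force: 0.0
```

```bash
python3 m.py|egrep 'blue|lid|cup|shaker'
python3 - <<'E'
from h import *
shot('scene','end.png')
E
```

```text
blue [ 636.3 -152.1   77.6] [ 624. -171.   72.] [ 650. -133.   84.] 85 [ 46. 102. 203.] [338. 187.]
blue [632.5  72.2  77.5] [619.  55.  72.] [645.  90.  82.] 86 [ 47. 106. 210.] [244. 189.]
blue [441.2 -43.2  77.8] [423. -49.  73.] [460. -37.  84.] 83 [ 58. 113. 217.] [294. 270.]
lid [623.4 -65.1  89.5] [603. -87.  84.] [644. -44.  94.] 270 [238. 230.  63.] [302. 192.]
lid [554.9 -97.9  89.9] [ 533. -118.   84.] [575. -78.  97.] 267 [35. 33. 33.] [317. 221.]
lid [505.8 -31.6  89.9] [485. -52.  84.] [527. -12.  96.] 272 [237. 235. 222.] [288. 242.]
cup 0.78 [122.8, 273.4] [431.68031762 375.78874009  30.57115402]
shaker 0.67 [120.1, 174.9] [668.40286809 361.95695384 115.37858927]
shaker 0.26 [441.4, 186.7] [ 643.28292826 -414.52229498    5.80606961]
```

View pics/end.png

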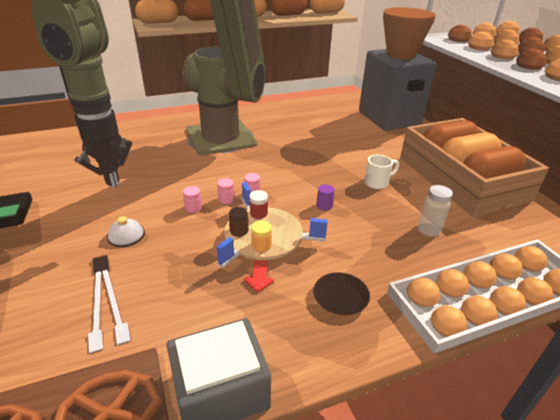

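The honey at (261,236) stands right behind the arrow at (260,275). The bell button is up again, and nothing else has moved.

```bash
python3 -c "
from station import workorder
print(workorder.sign_off())"
```

```text
the job is handed in; nothing more can be done
None
```

The honey jar stands behind the red arrow, within about 1 mm of its line by the top camera; the bell was pressed to its stop and released, and the job is handed in (the sign-off returned no verdict).

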